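# Put the soldering corner in order

### The arm

A 7-joint arm with a two-finger parallel gripper is mounted at the origin on a cart in front of the work surface, level with it; the furniture and walls round the work are solid. World frame = base frame: x ahead of the robot, y to its left, z up, the work surface at z = 0. Lengths are in mm, angles in rad, forces in N, time in s.
With the tool pointing down it reaches from about 400 to 850 mm from the base axis. Payload 4.4 kg.
Tool frame: the origin (TCP) lies at the very end of the fingers, on their centre line; the grasp point (between the pads) lies 19 mm behind it; z points along the fingers, y is the line along which they close (so a half turn about z gives the same grasp; the last joint's range is limited). The gripper opens to 94 mm and grips with 3 to 60 N. Pads are 16 mm wide; open, the fingers measure 119 mm over their backs; the gripper's body (75 mm by 177 mm) begins 78 mm behind the grasp point.
Start: joints at [-1.198, 0.628, 0.038, 1.517, -0.027, 0.996, -0.02], TCP at [276.133, 588.446, 205.478] pointing down, gripper open.
Joint ranges: [-3.06, 3.06], [-0.37, 2.12], [-1.25, 1.32], [0.18, 2.47], [-1.1, 4.24], [0.23, 1.98], [-2.94, 2.94]. Speed limits (rad/s): [2.57, 2.57, 3.14, 3.14, 3.14, 3.14, 3.14].

### API

Orientations are given as a unit quaternion [x, y, z, w].
In Python, from station import r gives the robot as it stands. The module is installed in compiled form; this text tells all that it offers.
- The arm moves only by the tool move_arm, never from a script. Its argument "plan" is a list of rows, each an object with "hand": the opening, from 0 (shut) to 1 (fully open); "slide": the shift along the tool's x, y, z in units of 25 mm (1.0 is 25 mm), a list of three; "twist": the turn, a rotation vector about the tool's x, y, z in units of 10 degrees (1.0 is 10 degrees), a list of three. A call has 1 to 20 rows; each row shifts and turns the commanded pose from where the row before left it, along the tool's axes as they then stand; what a row does not reach is not made up. A row lasts 1/8 s, in which the tool goes at most 62.5 mm and 10.7 degrees, less where a joint would pass 70% of its speed; a pose out of reach is approached as far as the arm can. A call is refused whole if a number of a shift passes 1 or a number of a turn 1, either way. A call with a gripper value outside its range is refused whole. The fingers move at their own pace and stop on an object; the grip force is fixed at half the most. Time passes only in rows, so rows that do not move let the fingers close. It gives the time, the measured TCP pose, the force, the opening and the grip force at its end, in the units of the state.
- r.observe(): the state, without advancing time (a new reading comes with each control period).
- r.grab_frame(name): name is "scene" or "top"; returns a dict with "img" (400x640x3 uint8, blue, green, red), "K" (3x3 intrinsics, pixels), "eye" and "orientation" of the camera in the world. Camera axes: x right, y down, z forward; pixel columns grow to the right and rows downward; lengths in mm; the calibration is good to about 2 mm. A picture is of the moment at which its call begins. There is no depth.
- r.close_job(): hands the job in; it is judged then, once.
Trained networks look in a picture, given as the dict that the camera call returned (one of the last four; its "shot" number tells which), for a name from the list of things; names that differ only in an ending like _2 or _b are one class to them, and where a whole thing is asked for, a point or a joint stands for the part that bears it (a point fixed in the world has none). Each returns a list of dicts, best first, with "conf" (0 to 1); they miss things now and then, are a little off and sometimes report something else, mostly with a low value. They report only what shows in the picture. A call takes as long as a camera call.
- r.find_in(label, picture): "location" ([row, column] as shares, 0 to 1, of the picture: columns of its width, rows of its height, amid what is visible of it).
- r.outline_of(label, picture): "pixels" (400x640 bool, what is visible of it) and "location" ([row, column] as shares, 0 to 1, of the picture: columns of its width, rows of its height, amid what is visible of it).
The state is a dict: "clock": time; "joint_positions": joint angles; "qvel": joint speeds; "tau": joint torques, N m; "eef_pos": TCP position; "orientation": TCP orientation; "ft_force": force on the tool from outside, world axes, zero at the start; "torque": the same for the moment, N m; "opening": finger opening in mm; "finger_force": force on a finger pad.
Only numpy, scipy, OpenCV 4.12 (cv2) and the standard library are available. Lean on these libraries where they do the work, as an engineer would, in place of code of your own. Each camera call takes 0.05 s, during which the arm holds its last target. There are 200 camera calls.

### The job

Put each thing where it belongs: the plaster-filled casting flask upright in the large round holder, the flux jar upright in the small round holder, the steel doming block in the square holder with its sides in line with the recess, and the loose white pierced board on the pile of boards like it, edges in line. The pile is higher or lower each time, so lower the board gently until it rests on it. Leave the fire-brick wedge and the white borax cone where they are.

Things in the scene. Friction and masses are not known exactly. Their poses are not given: they have to be found in the camera images.
- casting_flask: Casting flask: dark steel cylinder, solid, filled with set white plaster, its top face white with a small dark hole in the middle; 62 mm diameter, 64 mm high, standing upright, loose, about 0.4 kg. Grasp it across its outside. Origin: centre of its underside; z up along its axis.
- flux_jar: White jar with a black screw cap, 44 mm diameter up to 43 mm, cap about 41 mm diameter, 54 mm high in all, upright, loose, about 0.1 kg. Grasp it across its body. Origin: centre of its underside; z up.
- doming_block: Steel cube of 45 mm with round hollows in its faces, loose, about 0.85 kg. Origin: centre of its underside; z up; x and y square to its sides.
- soldering_board: The loose white pierced ceramic board, 66 (x) x 105 (y) x 13 (z) mm, flat on the bench, about 0.13 kg. Grasp it across its 66 mm width with the fingertips, at the middle of its length. Origin: centre of its underside; x along its width, y along its length, z up.
- flask_holder: Large round holder: square wooden block 104 x 104 x 14 mm with a round recess, dark at the bottom, 78 mm diameter and 9 mm deep (recess floor 5 mm above the origin), a brass screw at each corner. Fixed to the bench. Origin: centre of its underside, on the bench; z up.
- jar_holder: Small round holder: square wooden block 86 x 86 x 14 mm with a round recess, dark at the bottom, 60 mm diameter and 9 mm deep (recess floor 5 mm above the origin), a brass screw at each corner. Fixed to the bench. Origin: centre of its underside, on the bench; z up.
- block_holder: Square holder: square wooden block 90 x 90 x 14 mm with a square recess, dark at the bottom, 61 x 61 mm and 9 mm deep (recess floor 5 mm above the origin), a brass screw at each corner; x and y lie along the recess sides. Fixed to the bench. Origin: centre of its underside, on the bench; z up.
- board_pile: Pile of white pierced boards like the loose one (each 66 x 105 x 13 mm), fixed; its top stands 16 to 52 mm above the bench, different each time. Origin: on its vertical centre line, 52 mm below its top face, so at or below the bench top; x along the boards' width, y along their length, z up.
- brick_wedge: Bystander: pale grey fire-brick wedge without holes, 65 x 52 mm, 24 mm high at its thick end, loose. Stays where it is. Origin: centre of its underside.
- borax_cone: Bystander: white blunt cone of borax, 27 mm diameter at its foot, 36 mm high, upright, loose. Stays where it is. Origin: centre of its underside.

How it is judged (in metres and radians):
At the end, for the whole second after the job is handed in: Casting flask, flux jar and doming block each stand upright on the floor of their own recess, within 12 mm of its centre (block within 15 degrees of square); the board lies flat on the pile, within 12 mm of its centre and 11 degrees of its direction; all released and at rest (horizontal distance between casting_flask and flask_holder below 0.012 m and z of casting_flask in the frame of flask_holder between 0.002 and 0.008 m and angle between each of casting_flask, flux_jar, doming_block's own z axis and vertical below 0.08 rad and horizontal distance between flux_jar and jar_holder below 0.012 m and z of flux_jar in the frame of jar_holder between 0.002 and 0.008 m and horizontal distance between doming_block and block_holder below 0.012 m and z of doming_block in the frame of block_holder between 0.002 and 0.008 m and (angle between the x axis of doming_block and the x axis of block_holder, either way round below 0.26 rad or angle between the x axis of doming_block and the y axis of block_holder, either way round below 0.26 rad) and horizontal distance between soldering_board and board_pile below 0.012 m and angle between the x axis of soldering_board and the x axis of board_pile, either way round below 0.2 rad and z of soldering_board in the frame of board_pile between 0.049 and 0.055 m and angle between soldering_board's own z axis and vertical below 0.06 rad and linear speed of each of casting_flask, flux_jar, doming_block, soldering_board below 0.02 m/s and angular speed of each of casting_flask, flux_jar, doming_block, soldering_board below 0.2 rad/s); the robot touches nothing.
It fails at once if the brick wedge was moved more than 20 mm (distance of brick_wedge from where it was at the start of the episode above 0.02 m).
It fails at once if the white borax cone was moved more than 20 mm (distance of borax_cone from where it was at the start of the episode above 0.02 m).
It fails at once if the board was slammed onto the pile (more than 60 N) (contact force between soldering_board and board_pile above 60 N).
It also fails if it takes over 112 s, if anything falls off the work surface, if the arm or the gripper's body presses on something with over 40 N, if the wrist force passes 120 N, or if a joint passes its speed limit or range.

## Working session

There is one attempt and no reset: what is moved stays moved. The work goes in short steps, Python scripts to look and compute and a tool call to move; the robot and the scene stay as the last step left them, time stands still between calls to the robot, and variables do not carry over. Pictures are saved under pics/ and viewed, at most 14 in all, crops included, and the job is handed in when it is done.

Besides the shell and the picture viewer there is one more tool, called after ">>>" as name([rows], argument=value, ...), one row to a line, values as JSON. move_arm: Moves the arm, as the interface text tells. Its arguments: {"type":"object","properties":{"plan":{"type":"array","items":{"type":"object","properties":{"hand":{"type":"number"},"slide":{"type":"array","items":{"type":"number"}},"twist":{"type":"array","items":{"type":"number"}}}}}},"required":["plan"]}

```bash
mkdir -p pics
cat > h.py <<'E'
import numpy as np, cv2
from scipy.spatial.transform import Rotation as R
def ray(f,px):
    d=np.linalg.inv(f["K"])@np.array([px[0],px[1],1.0]); Rm=R.from_quat(f["orientation"]).as_matrix()
    return np.array(f["eye"],float),Rm@d
def atz(f,px,z):
    e,d=ray(f,px); return e+d*(z-e[2])/d[2]
def proj(f,P):
    Rm=R.from_quat(f["orientation"]).as_matrix(); c=Rm.T@(np.array(P,float)-f["eye"]); p=f["K"]@c; return p[:2]/p[2]
def tri(fs,pxs):
    A=np.zeros((3,3));b=np.zeros(3)
    for f,p in zip(fs,pxs):
        e,d=ray(f,p); d/=np.linalg.norm(d); M=np.eye(3)-np.outer(d,d); A+=M;b+=M@e
    return np.linalg.solve(A,b)
E
python3 - <<'E'
from station import r
from h import *
import pickle
s=r.observe(); print({k:np.round(v,3) for k,v in s.items()})
D={}
for n in ("scene","top"):
    f=r.grab_frame(n); cv2.imwrite(f"pics/{n}0.png",f["img"]); D[n]=f
    print(n,np.round(f["eye"],1),np.round(f["orientation"],4),np.round(f["K"],1).tolist())
    f["o"]={}
    for l in "casting_flask flux_jar doming_block soldering_board flask_holder jar_holder block_holder board_pile brick_wedge borax_cone".split():
        o=r.outline_of(l,f); f["o"][l]=o
        print(l,[(round(x["conf"],2),int(x["location"][1]*640),int(x["location"][0]*400),int(x["pixels"].sum())) for x in o[:3]])
pickle.dump(D,open("d0.pkl","wb"))
print(r.observe()["clock"])
E
```

```text
{'clock': np.float64(0.0), 'joint_positions': array([-1.198,  0.629,  0.038,  1.518, -0.027,  0.996, -0.02 ]), 'qvel': array([ 0.   ,  0.   ,  0.001, -0.   , -0.   ,  0.   ,  0.002]), 'tau': array([ 0.0000e+00, -5.4973e+01,  1.1440e+00, -1.8663e+01, -5.2000e-02,
        2.3000e-02,  0.0000e+00]), 'eef_pos': array([275.859, 587.817, 204.573]), 'orientation': array([ 0.218,  0.976, -0.001, -0.   ]), 'ft_force': array([-0.206,  0.747,  0.097]), 'torque': array([-0.024,  0.017,  0.062]), 'finger_force': np.float64(0.0), 'opening': np.float64(94.134)}
scene [  61.2 -665.6  540.8] [ 0.8377 -0.2701  0.1393 -0.4538] [[389.6, 0.0, 321.1], [0.0, 389.6, 200.2], [0.0, 0.0, 1.0]]
casting_flask [(0.69, 446, 247, 1220)]
flux_jar [(0.62, 389, 292, 802)]
doming_block [(0.77, 386, 213, 598)]
soldering_board [(0.58, 285, 151, 426), (0.57, 292, 222, 409), (0.33, 234, 164, 769)]
flask_holder [(0.87, 232, 165, 775), (0.73, 327, 244, 2040)]
jar_holder [(0.59, 354, 195, 797)]
block_holder [(0.93, 320, 167, 682)]
board_pile [(0.94, 330, 242, 2030)]
brick_wedge [(0.7, 293, 223, 437)]
borax_cone [(0.35, 282, 150, 439)]
top [ 346.4  -15.4 1206.4] [ 0.7111 -0.6994  0.0476 -0.0546] [[420.8, 0.0, 322.6], [0.0, 420.8, 193.0], [0.0, 0.0, 1.0]]
casting_flask [(0.66, 436, 166, 514), (0.53, 380, 168, 291)]
flux_jar [(0.77, 441, 225, 236)]
doming_block [(0.52, 272, 159, 1028), (0.5, 379, 167, 311)]
soldering_board [(0.61, 224, 166, 855), (0.44, 380, 225, 914)]
flask_holder [(0.73, 216, 221, 1347)]
jar_holder [(0.75, 330, 162, 892), (0.59, 274, 159, 928)]
block_holder [(0.89, 273, 158, 958)]
board_pile [(0.68, 379, 226, 861)]
brick_wedge [(0.59, 335, 230, 390)]
borax_cone [(0.64, 266, 221, 44)]
1.1
```

Run:
```python
import cv2
a=cv2.imread("pics/top0.png");b=cv2.imread("pics/scene0.png")
cv2.imwrite("pics/t1.png",cv2.resize(a[110:290,180:500],None,fx=2.5,fy=2.5,interpolation=cv2.INTER_CUBIC))
cv2.imwrite("pics/s1.png",cv2.resize(b[110:350,170:490],None,fx=2.5,fy=2.5,interpolation=cv2.INTER_CUBIC))
```

```text
(no output)
```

View pics/t1.png

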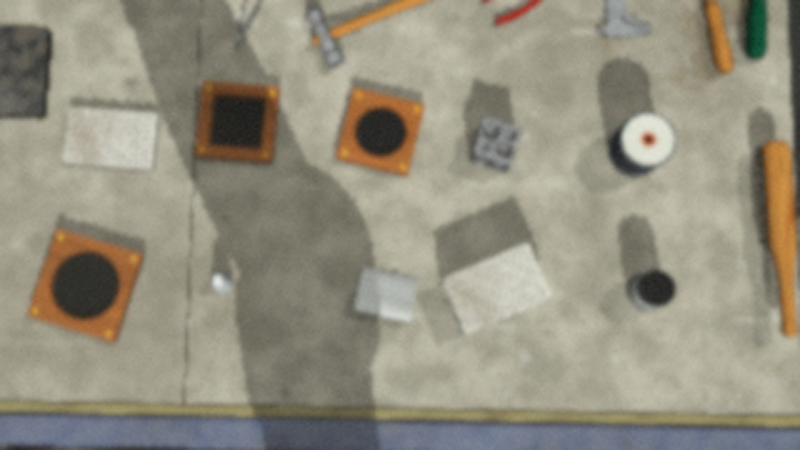

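View pics/s1.png

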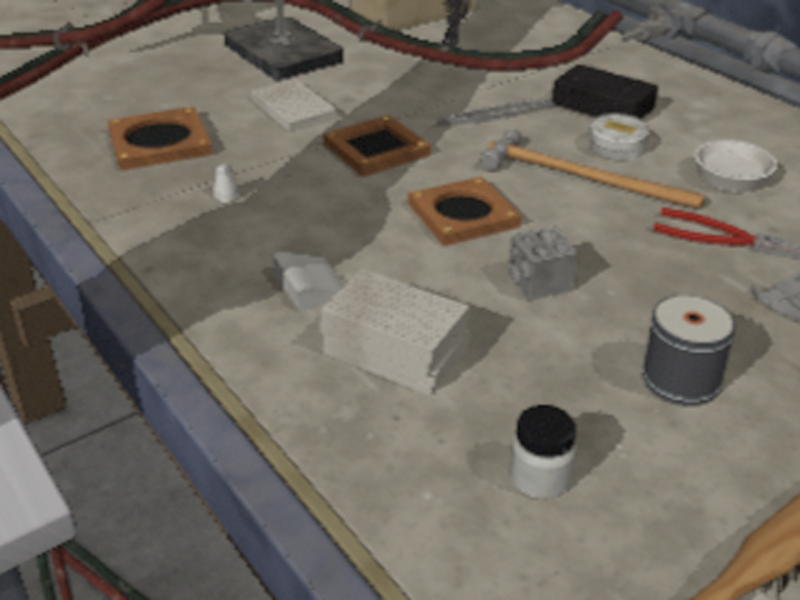

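The top view shows all four things, their holders and the pile, and the network hits agree with it. The loose board is at about (224,165), the pile at (379,226) and the wedge beside it at (335,229). Next I fit the models to the masks in both views, heights free.

```bash
cat > fit.py <<'E'
from h import *
from scipy.optimize import minimize
SH={"casting_flask":("c",62,64),"flux_jar":("c",44,54),"doming_block":("b",45,45,45),"soldering_board":("b",66,105,13),
"flask_holder":("b",104,104,14),"jar_holder":("b",86,86,14),"block_holder":("b",90,90,14),"board_pile":("b",66,105,50),"brick_wedge":("b",65,52,24)}
def pts(l,x,y,a,h):
    s=SH[l]
    if s[0]=="c":
        t=np.linspace(0,2*np.pi,40); b=np.c_[np.cos(t),np.sin(t)]*s[1]/2
    else:
        b=np.array([[1,1],[1,-1],[-1,-1],[-1,1]])*np.array(s[1:3])/2
    b=b@np.array([[np.cos(a),np.sin(a)],[-np.sin(a),np.cos(a)]])+[x,y]
    top=b if l!="flux_jar" else (b-[x,y])*41/44+[x,y]
    return np.r_[np.c_[b,0*b[:,0]],np.c_[top,0*b[:,0]+h]]
def render(f,P,S=4):
    u=np.array([proj(f,p) for p in P]); hull=cv2.convexHull(u.astype(np.float32))
    m=np.zeros((400*S,640*S),np.uint8); cv2.fillConvexPoly(m,np.round(((hull+.5)*S-.5)*16).astype(np.int32),255,shift=4)
    return cv2.resize(m,(640,400),interpolation=cv2.INTER_AREA)/255.
def fit(l,views,x0,freeh=True):
    def cost(p):
        h=p[3] if freeh else SH[l][-1]
        c=0
        for f,m in views:
            q=render(f,pts(l,p[0],p[1],p[2],h)); c+=1-np.minimum(q,m).sum()/np.maximum(q,m).sum()
        return c/len(views)
    best=None
    for a in ([0] if SH[l][0]=="c" else np.arange(0,np.pi if SH[l][1]!=SH[l][2] else np.pi/2,np.pi/8)):
        p0=np.array([x0[0],x0[1],a,SH[l][-1]]); sim=np.array([p0]+[p0+d for d in np.diag([10,10,.25,6])])
        o=minimize(cost,p0,method="Nelder-Mead",options=dict(initial_simplex=sim,maxfev=160,xatol=.05,fatol=1e-4))
        if best is None or o.fun<best.fun: best=o
    return best.x,best.fun
E
cat > run0.py <<'E'
from fit import *; import pickle
D=pickle.load(open("d0.pkl","rb")); T,S=D["top"],D["scene"]
near={"casting_flask":((436,166),(446,247)),"flux_jar":((441,225),(389,292)),"doming_block":((379,167),(386,213)),"soldering_board":((224,166),(285,151)),"flask_holder":((216,221),(232,165)),"jar_holder":((330,162),(354,195)),"block_holder":((273,158),(320,167)),"board_pile":((379,226),(330,242)),"brick_wedge":((335,230),(293,223))}
out={}
for l,(a,b) in near.items():
    v=[]
    for f,c in ((T,a),(S,b)):
        o=min(f["o"][l],key=lambda o:np.hypot(o["location"][1]*640-c[0],o["location"][0]*400-c[1])); v.append((f,o["pixels"].astype(float)))
    z=SH[l][-1]/2; x0=atz(T,a,z); t=tri([T,S],[a,b])
    p,c=fit(l,v,x0); out[l]=p; print(l,np.round(p[:2],1),"yaw",round(p[2],3),"h",round(p[3],1),"cost",round(c,3),"tri",np.round(t,0),flush=True)
    for (f,m) in v:
        q=f.setdefault("vis",f["img"].copy()); P=pts(l,*p); n=len(P)//2
        for k in (P[:n],P[n:]):
            cv2.polylines(q,[np.int32(np.round([proj(f,x)*16 for x in k]))],True,(0,0,255) if k is not P else 0,1,cv2.LINE_AA,4)
pickle.dump(out,open("fit0.pkl","wb"))
a=cv2.resize(T["vis"][120:270,190:470],None,fx=2.85,fy=2.85,interpolation=cv2.INTER_CUBIC); cv2.imwrite("pics/ft.png",a)
a=cv2.resize(S["vis"][130:320,200:480],None,fx=2.85,fy=2.85,interpolation=cv2.INTER_CUBIC); cv2.imwrite("pics/fs.png",a)
print("cone",np.round(atz(T,(267,222),18)), np.round(tri([T,S],[r for r in ((267,222),(260,184))])))
E
time python3 run0.py
```

```text
casting_flask [ 595.  -322.5] yaw 0.125 h 62.1 cost 0.086 tri [ 599. -322.   38.]
flux_jar [ 432.9 -333.5] yaw 0.217 h 51.8 cost 0.139 tri [ 434. -335.   27.]
doming_block [ 595.  -158.3] yaw -0.316 h 43.6 cost 0.101 tri [ 594. -161.   31.]
soldering_board [598.9 286.8] yaw -0.052 h 11.9 cost 0.083 tri [594. 286.  10.]
flask_holder [427.8 306.2] yaw 1.297 h 14.3 cost 0.055 tri [430. 303.   7.]
jar_holder [611.2 -26.6] yaw -0.23 h 13.9 cost 0.072 tri [614. -22.   1.]
block_holder [622.1 139.9] yaw -0.062 h 15.4 cost 0.075 tri [623. 144.   7.]
board_pile [ 430.  -157.8] yaw 0.424 h 47.8 cost 0.097 tri [ 430. -163.   27.]
brick_wedge [422.6 -34. ] yaw 1.349 h 10.5 cost 0.166 tri [417. -40.   8.]
cone [434. 154.  18.] [436. 154.  12.]
real	1m40.454s
user	1m22.641s
sys	1m1.428s
```

View pics/ft.png

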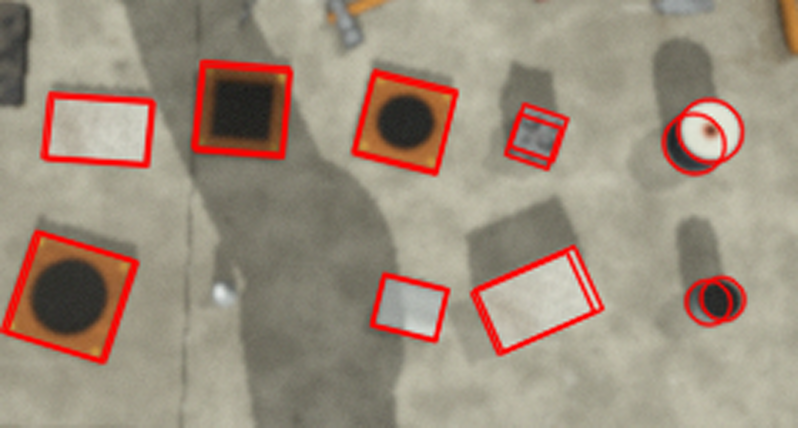

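View pics/fs.png

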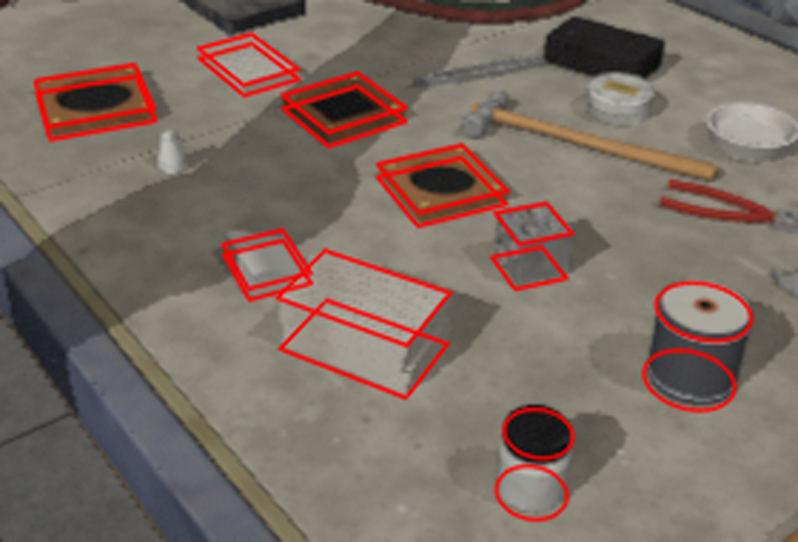

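The outlines lie on the things in both views, and the heights agree with the text to about 2 mm, with the pile about 49 mm high. I start with the board, turning first and then travelling.

>>> move_arm([
  {"hand": 1, "slide": [0, 0, 0], "twist": [0, 0, 0.97]},
  {"hand": 1, "slide": [0, 0, 0], "twist": [0, 0, 0.97]},
  {"hand": 1, "slide": [0, 0, 0], "twist": [0, 0, 0.97]},
  {"hand": 1, "slide": [0, 0, 0], "twist": [0, 0, 0.97]},
  {"hand": 1, "slide": [0, 0, 0], "twist": [0, 0, 0.97]},
  {"hand": 1, "slide": [0, 0, 0], "twist": [0, 0, 0.97]},
  {"hand": 1, "slide": [0, 0, 0], "twist": [0, 0, 0.97]},
  {"hand": 1, "slide": [-0.8, 0.95, 0], "twist": [0, 0, 0]},
  {"hand": 1, "slide": [-0.8, 0.95, 0], "twist": [0, 0, 0]},
  {"hand": 1, "slide": [-0.8, 0.95, 0], "twist": [0, 0, 0]},
  {"hand": 1, "slide": [-0.8, 0.95, 0], "twist": [0, 0, 0]},
  {"hand": 1, "slide": [-0.8, 0.95, 0], "twist": [0, 0, 0]},
  {"hand": 1, "slide": [-0.8, 0.95, 0], "twist": [0, 0, 0]},
  {"hand": 1, "slide": [-0.8, 0.95, 0], "twist": [0, 0, 0]},
  {"hand": 1, "slide": [-0.8, 0.95, 0], "twist": [0, 0, 0]},
  {"hand": 1, "slide": [-0.8, 0.95, 0], "twist": [0, 0, 0]},
  {"hand": 1, "slide": [-0.8, 0.95, 0], "twist": [0, 0, 0]},
  {"hand": 1, "slide": [-0.8, 0.95, 0], "twist": [0, 0, 0]},
  {"hand": 1, "slide": [-0.8, 0.95, 0], "twist": [0, 0, 0]},
  {"hand": 1, "slide": [-0.8, 0.95, 0], "twist": [0, 0, 0]},
])

```text
clock: 3.6
eef_pos: [571.3, 311.9, 205.5]
orientation: [0.726, 0.688, 0.0, -0.0]
ft_force: [0.9, 0.4, 0.1]
opening: 93.9
finger_force: 0.0
```

```bash
cat > go.py <<'E'
# go.py x y z yawdeg(of tool y): total units first twist (about x,y,z), then slide after the twist
import sys; from station import r; from h import *
x,y,z,t=map(float,sys.argv[1:5]); s=r.observe(); p=np.array(s["eef_pos"]); Rt=R.from_quat(s["orientation"])
c,n=np.cos(np.radians(t)),np.sin(np.radians(t)); M=np.array([[-n,c,0],[c,n,0],[0,0,-1.]]).T.T
G=np.array([[-n,c,0],[c,n,0],[0,0,-1.]])  # columns x,y,z of tool
G=np.c_[[-n,c,0],[c,n,0],[0,0,-1]]
tw=(Rt.inv()*R.from_matrix(G)).as_rotvec(degrees=True)/10
d=np.array([x,y,z])-p
print("clock",round(float(s["clock"]),2),"p",np.round(p,1),"ylin",np.round(Rt.as_matrix()[:,1],3),"open",round(float(s["opening"]),1),"F",np.round(s["ft_force"],1),"ff",round(float(s["finger_force"]),1),"q7",round(float(s["joint_positions"][6]),2))
print("twist",np.round(tw,2),"then slide",np.round(G.T@d/25,2))
E
python3 go.py 599 287 60 -3
```

```text
clock 3.6 p [571.3 311.9 205.5] ylin [ 0.999 -0.053 -0.   ] open 93.9 F [0.9 0.4 0.1] ff 0.0 q7 -0.38
twist [-0. -0. -0.] then slide [-0.93  1.16  5.82]
```

>>> move_arm([
  {"hand": 1, "slide": [-0.47, 0.58, 0.8]},
  {"hand": 1, "slide": [-0.46, 0.58, 0.9]},
  {"hand": 1, "slide": [0, 0, 1]},
  {"hand": 1, "slide": [0, 0, 1]},
  {"hand": 1, "slide": [0, 0, 1]},
  {"hand": 1, "slide": [0, 0, 1]},
  {"hand": 1, "slide": [0, 0, 1]},
  {"hand": 1, "slide": [0, 0, 0.7]},
  {"hand": 1, "slide": [0, 0, 0.4]},
  {"hand": 1, "slide": [0, 0, 0.2]},
  {"hand": 1, "slide": [0, 0, 0.1]},
  {"hand": 1},
  {"hand": 1},
])

```text
schema error: expected keys hand, slide, twist
```

```bash
python3 go.py 599 287 3 -3
python3 - <<'E'
from station import r
import cv2
f=r.grab_frame("scene"); cv2.imwrite("pics/b1.png",cv2.resize(f["img"][60:220,180:400],None,fx=3,fy=3))
E
```

```text
clock 3.6 p [571.3 311.9 205.5] ylin [ 0.999 -0.053 -0.   ] open 93.9 F [0.9 0.4 0.1] ff 0.0 q7 -0.38
twist [-0. -0. -0.] then slide [-0.93  1.16  8.1 ]
```

View pics/b1.png

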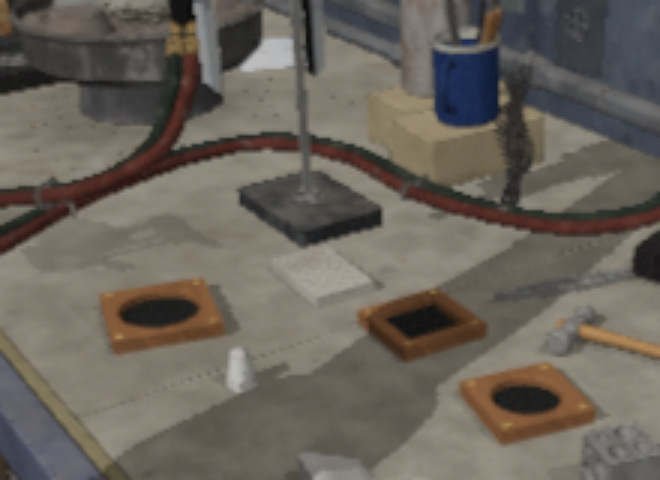

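The move was refused for missing keys, so the arm hasn't moved. The picture shows a laboratory stand with an upright rod behind the board, with its base at crop (310,205). I'll check how it clears the gripper in the full view.

Run:
```python
from station import r
import cv2, numpy as np
f=r.grab_frame("scene"); g=r.grab_frame("top")
a=cv2.resize(f["img"][0:220,100:420],None,fx=1.7,fy=1.7); b=cv2.resize(g["img"][60:280,120:400],None,fx=1.25*544/350/1,fy=1.7)
b=cv2.resize(g["img"][0:220,120:440],(544,374)); 
c=np.vstack([cv2.resize(a,(436,299)),cv2.resize(b,(436,299))]); cv2.imwrite("pics/b2.png",c)
```

```text
(no output)
```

View pics/b2.png

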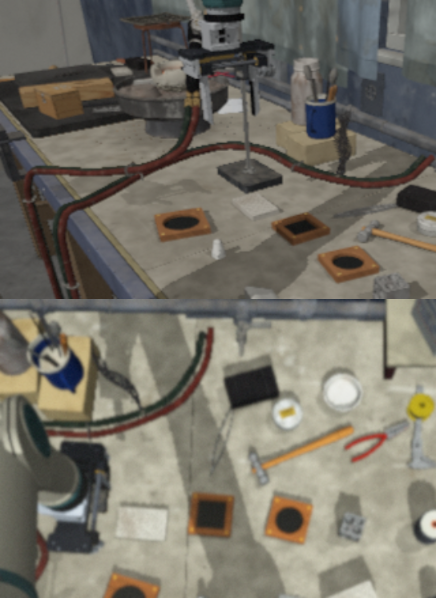

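Run:
```python
from fit import *; import pickle
D=pickle.load(open("d0.pkl","rb")); T,S=D["top"],D["scene"]
print("base",np.round(atz(S,(282,125),12)),np.round(atz(T,(190,138),12)))
from station import r
print(np.round(r.observe()["joint_positions"],2))
c=np.vstack([cv2.resize(S["img"][0:150,190:390],None,fx=2.0,fy=2.0),cv2.resize(T["img"][60:210,90:290],None,fx=2.,fy=2.)]); cv2.imwrite("pics/b3.png",c)
b=atz(S,(282,125),12)
for z in (12,100,200,300,400): print(z,np.round(proj(S,[b[0],b[1],z])),np.round(proj(T,[b[0],b[1],z])))
```

```text
base [690. 467.  12.] [677. 390.  12.]
[-0.74  0.65  0.35  1.52 -0.25  1.01 -0.38]
12 [282. 125.] [164. 133.]
100 [280. 101.] [152. 124.]
200 [278.  70.] [135. 112.]
300 [276.  38.] [115.  97.]
400 [273.   2.] [91. 79.]
```

View pics/b3.png

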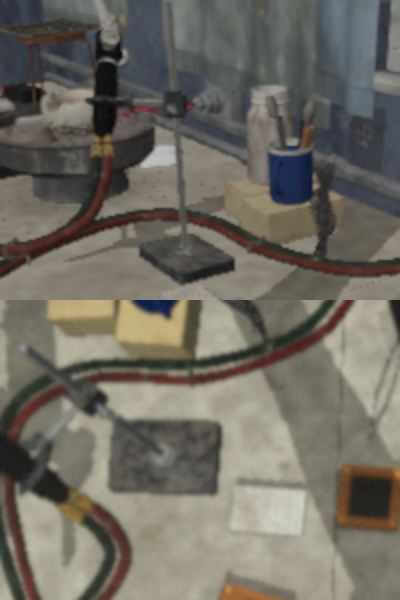

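The rod stands at about (685,445), roughly 180 mm from the board, and the torch is farther out, so a straight descent is clear.

>>> move_arm([
  {"hand": 1, "slide": [-0.47, 0.58, 0.8], "twist": [0, 0, 0]},
  {"hand": 1, "slide": [-0.46, 0.58, 0.9], "twist": [0, 0, 0]},
  {"hand": 1, "slide": [0, 0, 1], "twist": [0, 0, 0]},
  {"hand": 1, "slide": [0, 0, 1], "twist": [0, 0, 0]},
  {"hand": 1, "slide": [0, 0, 1], "twist": [0, 0, 0]},
  {"hand": 1, "slide": [0, 0, 1], "twist": [0, 0, 0]},
  {"hand": 1, "slide": [0, 0, 1], "twist": [0, 0, 0]},
  {"hand": 1, "slide": [0, 0, 0.7], "twist": [0, 0, 0]},
  {"hand": 1, "slide": [0, 0, 0.4], "twist": [0, 0, 0]},
  {"hand": 1, "slide": [0, 0, 0.2], "twist": [0, 0, 0]},
  {"hand": 1, "slide": [0, 0, 0.1], "twist": [0, 0, 0]},
  {"hand": 1, "slide": [0, 0, 0], "twist": [0, 0, 0]},
])

```text
clock: 5.25
eef_pos: [598.7, 287.9, 3.4]
orientation: [0.726, 0.688, 0.0, 0.0]
ft_force: [-0.4, -0.3, 0.1]
opening: 93.9
finger_force: 0.0
```

```bash
python3 go.py 599 287 3 -3
```

```text
clock 5.25 p [598.7 287.9   3.4] ylin [ 0.999 -0.053  0.001] open 93.9 F [-0.4 -0.3  0.1] ff 0.0 q7 -0.26
twist [ 0. -0. -0.] then slide [-0.03  0.01  0.02]
```

>>> move_arm([
  {"hand": 0, "slide": [0, 0, 0], "twist": [0, 0, 0]},
  {"hand": 0, "slide": [0, 0, 0], "twist": [0, 0, 0]},
  {"hand": 0, "slide": [0, 0, 0], "twist": [0, 0, 0]},
  {"hand": 0, "slide": [0, 0, 0], "twist": [0, 0, 0]},
  {"hand": 0, "slide": [0, 0, 0], "twist": [0, 0, 0]},
  {"hand": 0, "slide": [0, 0, 0], "twist": [0, 0, 0]},
  {"hand": 0, "slide": [0, 0, 0], "twist": [0, 0, 0]},
  {"hand": 0, "slide": [0, 0, 0], "twist": [0, 0, 0]},
  {"hand": 0, "slide": [0, 0, -0.3], "twist": [0, 0, 0]},
  {"hand": 0, "slide": [0, 0, -0.8], "twist": [0, 0, 0]},
  {"hand": 0, "slide": [0, 0, -1], "twist": [0, 0, 0]},
  {"hand": 0, "slide": [0, 0, -1], "twist": [0, 0, 0]},
  {"hand": 0, "slide": [0, 0, -1], "twist": [0, 0, 0]},
])

```text
clock: 6.88
eef_pos: [598.0, 287.6, 107.4]
orientation: [0.726, 0.688, -0.0, -0.0]
ft_force: [0.5, -0.2, -1.2]
opening: 65.8
finger_force: 30.0
```

```bash
python3 go.py 430 -158 120 24.3
```

```text
clock 6.88 p [598.  287.6 107.4] ylin [ 0.999 -0.053 -0.   ] open 65.8 F [ 0.5 -0.2 -1.2] ff 30.0 q7 -0.3
twist [-0.   -0.   -2.73] then slide [-13.48 -13.46  -0.51]
```

>>> move_arm([
  {"hand": 0, "slide": [0, 0, -0.2], "twist": [0, 0, -0.91]},
  {"hand": 0, "slide": [0, 0, -0.2], "twist": [0, 0, -0.91]},
  {"hand": 0, "slide": [0, 0, -0.1], "twist": [0, 0, -0.91]},
  {"hand": 0, "slide": [-0.5, -0.5, 0], "twist": [0, 0, 0]},
  {"hand": 0, "slide": [-0.9, -0.9, 0], "twist": [0, 0, 0]},
  {"hand": 0, "slide": [-0.9, -0.9, 0], "twist": [0, 0, 0]},
  {"hand": 0, "slide": [-0.9, -0.9, 0], "twist": [0, 0, 0]},
  {"hand": 0, "slide": [-0.9, -0.9, 0], "twist": [0, 0, 0]},
  {"hand": 0, "slide": [-0.9, -0.9, 0], "twist": [0, 0, 0]},
  {"hand": 0, "slide": [-0.9, -0.9, 0], "twist": [0, 0, 0]},
  {"hand": 0, "slide": [-0.9, -0.9, 0], "twist": [0, 0, 0]},
  {"hand": 0, "slide": [-0.9, -0.9, 0], "twist": [0, 0, 0]},
  {"hand": 0, "slide": [-0.9, -0.9, 0], "twist": [0, 0, 0]},
  {"hand": 0, "slide": [-0.9, -0.9, 0], "twist": [0, 0, 0]},
  {"hand": 0, "slide": [-0.9, -0.9, 0], "twist": [0, 0, 0]},
  {"hand": 0, "slide": [-0.9, -0.9, 0], "twist": [0, 0, 0]},
  {"hand": 0, "slide": [-0.9, -0.9, 0], "twist": [0, 0, 0]},
  {"hand": 0, "slide": [-0.9, -0.9, 0], "twist": [0, 0, 0]},
  {"hand": 0, "slide": [-0.38, -0.36, 0], "twist": [0, 0, 0]},
])

```text
clock: 9.25
eef_pos: [429.3, -159.5, 118.8]
orientation: [0.544, 0.839, -0.0, 0.0]
ft_force: [0.2, -0.8, -0.9]
opening: 65.5
finger_force: 30.0
```

```bash
python3 go.py 430 -158 60 24.3
python3 - <<'E'
from station import r
from fit import *
import pickle
f=r.grab_frame("scene"); g=r.grab_frame("top")
D=pickle.load(open("d0.pkl","rb"));
x=f["img"][200:320,260:420]; y=D["scene"]["img"][200:320,260:420]
cv2.imwrite("pics/b4.png",cv2.resize(np.hstack([x,y]),None,fx=2.5,fy=2.5,interpolation=cv2.INTER_CUBIC))
for n,F in (("s",f),("t",g)):
    for l in ("soldering_board","board_pile"):
        print(n,l,[(round(o["conf"],2),int(o["location"][1]*640),int(o["location"][0]*400),int(o["pixels"].sum())) for o in r.outline_of(l,F)[:3]])
E
```

```text
clock 9.25 p [ 429.3 -159.5  118.8] ylin [0.913 0.408 0.   ] open 65.5 F [ 0.2 -0.8 -0.9] ff 30.0 q7 0.82
twist [ 0.    0.   -0.02] then slide [0.04 0.05 2.35]
s soldering_board [(0.63, 331, 206, 1007)]
s board_pile [(0.69, 329, 245, 1967)]
t soldering_board [(0.69, 370, 230, 420)]
t board_pile [(0.64, 364, 233, 107)]
```

View pics/b4.png

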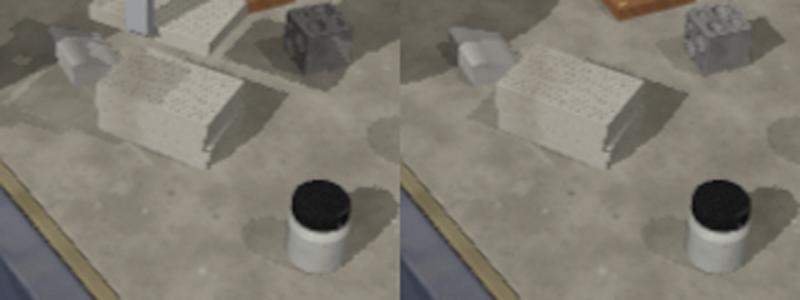

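Run:
```python
from fit import *; import pickle
D=pickle.load(open("d0.pkl","rb")); S=D["scene"]
px=lambda u,v:(260+u/2.5-.3,200+v/2.5-.3)
print("board front",np.round(atz(S,px(206,55),115.4),1),"pred model:")
a=np.radians(24.1);c,s=np.cos(a),np.sin(a)
for w,l in((33,-52.5),(-33,-52.5),(-33,52.5),(33,52.5)):
    P=lambda x,y,z:[x+c*w-s*l,y+s*w+c*l,z]
    q=proj(S,P(429.3,-159.5,115.4)); q2=proj(S,P(430,-158,49)); 
    print(w,l,"boardbottom pred crop",np.round((q-[260,200]+.3)*2.5),"piletop pred crop",np.round((q2-[260,200]+.3)*2.5))
for h in (46,49,52): print("pile front corner",h,np.round(atz(S,px(208,117),h),1),"right",np.round(atz(S,px(246,85),h),1),"left",np.round(atz(S,px(98,84),h),1))
```

```text
board front [ 421.4 -216.2  115.4] pred model:
33 -52.5 boardbottom pred crop [249.  14.] piletop pred crop [245.  81.]
-33 -52.5 boardbottom pred crop [209.  58.] piletop pred crop [207. 127.]
-33 52.5 boardbottom pred crop [89. 18.] piletop pred crop [93. 85.]
33 52.5 boardbottom pred crop [134. -21.] piletop pred crop [135.  43.]
pile front corner 46 [ 431.3 -208.1   46. ] right [ 481.2 -194.7   46. ] left [ 384.3 -122.1   46. ]
pile front corner 49 [ 429.  -210.9   49. ] right [ 478.6 -197.6   49. ] left [ 382.3 -125.4   49. ]
pile front corner 52 [ 426.8 -213.7   52. ] right [ 476.1 -200.4   52. ] left [ 380.4 -128.7   52. ]
```

Run:
```python
from fit import *; import pickle
D=pickle.load(open("d0.pkl","rb")); 
ims=[]
for n,(r0,r1,c0,c1) in (("scene",(210,280,285,370)),("top",(190,260,337,422))):
    f=D[n]; k=4.6; im=cv2.resize(f["img"][r0:r1,c0:c1],None,fx=k,fy=k,interpolation=cv2.INTER_CUBIC)
    im=cv2.convertScaleAbs(im,alpha=1.5,beta=-120)
    P=pts("board_pile",430,-158,.424,49)[4:]
    q=np.array([(proj(f,p)-[c0,r0]+.5)*k-.5 for p in P]); cv2.polylines(im,[np.int32(q*16)],True,(0,0,255),1,cv2.LINE_AA,4); ims.append(im)
cv2.imwrite("pics/b5.png",np.hstack(ims)); print(ims[0].shape)
```

```text
(322, 391, 3)
```

View pics/b5.png

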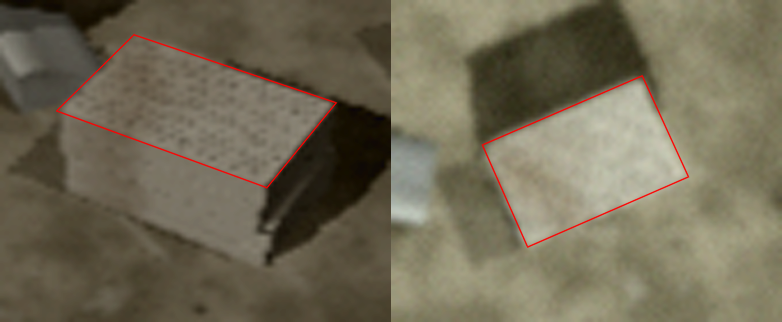

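The pile model lies on the pile's top in both views. I descend to just above it, then creep.

>>> move_arm([
  {"hand": 0, "slide": [0, 0.05, 0.5], "twist": [0, 0, 0]},
  {"hand": 0, "slide": [-0.02, 0, 0.8], "twist": [0, 0, 0]},
  {"hand": 0, "slide": [-0.02, 0, 0.6], "twist": [0, 0, 0]},
  {"hand": 0, "slide": [0, 0, 0.3], "twist": [0, 0, 0]},
  {"hand": 0, "slide": [0, 0, 0.12], "twist": [0, 0, 0]},
  {"hand": 0, "slide": [0, 0, 0.04], "twist": [0, 0, 0]},
  {"hand": 0, "slide": [0, 0, 0.04], "twist": [0, 0, 0]},
])

```text
clock: 10.42
eef_pos: [431.9, -158.3, 58.3]
orientation: [0.543, 0.84, 0.0, 0.0]
ft_force: [-0.2, -1.3, -0.8]
opening: 65.7
finger_force: 30.0
```

>>> move_arm([
  {"hand": 0, "slide": [0, 0, 0.04], "twist": [0, 0, 0]},
  {"hand": 0, "slide": [0, 0, 0.04], "twist": [0, 0, 0]},
  {"hand": 0, "slide": [0, 0, 0.04], "twist": [0, 0, 0]},
])

```text
clock: 10.8
eef_pos: [431.7, -158.2, 55.0]
orientation: [0.543, 0.84, 0.0, 0.0]
ft_force: [0.4, -0.2, -1.8]
opening: 65.5
finger_force: 30.0
```

>>> move_arm([
  {"hand": 0, "slide": [0, 0, 0.04], "twist": [0, 0, 0]},
  {"hand": 0, "slide": [0, 0, 0.04], "twist": [0, 0, 0]},
])

```text
clock: 11.05
eef_pos: [431.6, -158.2, 52.9]
orientation: [0.543, 0.84, 0.0, -0.0]
ft_force: [1.8, -0.1, -2.0]
opening: 65.4
finger_force: 30.0
```

>>> move_arm([
  {"hand": 0, "slide": [-0.05, -0.06, 0.02], "twist": [0, 0, 0]},
  {"hand": 0, "slide": [0, 0, 0.03], "twist": [0, 0, 0]},
])

```text
clock: 11.3
eef_pos: [430.6, -160.2, 51.7]
orientation: [0.543, 0.84, -0.0, -0.0]
ft_force: [-1.0, 0.4, -0.9]
opening: 65.6
finger_force: 30.0
```

>>> move_arm([
  {"hand": 0, "slide": [0, 0, 0.04], "twist": [0, 0, 0]},
  {"hand": 0, "slide": [0, 0, 0.04], "twist": [0, 0, 0]},
])

```text
clock: 11.55
eef_pos: [430.8, -160.0, 50.3]
orientation: [0.543, 0.84, 0.0, 0.0]
ft_force: [-3.0, 1.1, 18.5]
opening: 65.5
finger_force: 30.0
```

Contact at 18 N, so the board is resting on the pile. I release and lift.

>>> move_arm([
  {"hand": 0, "slide": [0, 0, -0.03], "twist": [0, 0, 0]},
  {"hand": 1, "slide": [0, 0, 0], "twist": [0, 0, 0]},
  {"hand": 1, "slide": [0, 0, 0], "twist": [0, 0, 0]},
  {"hand": 1, "slide": [0, 0, 0], "twist": [0, 0, 0]},
  {"hand": 1, "slide": [0, 0, 0], "twist": [0, 0, 0]},
  {"hand": 1, "slide": [0, 0, 0], "twist": [0, 0, 0]},
  {"hand": 1, "slide": [0, 0, -0.3], "twist": [0, 0, 0]},
  {"hand": 1, "slide": [0, 0, -0.7], "twist": [0, 0, 0]},
  {"hand": 1, "slide": [0, 0, -1], "twist": [0, 0, 0]},
  {"hand": 1, "slide": [0, 0, -1], "twist": [0, 0, 0]},
  {"hand": 1, "slide": [0, 0, -0.5], "twist": [0, 0, 0]},
])

```text
clock: 12.92
eef_pos: [431.3, -160.2, 139.5]
orientation: [0.543, 0.84, 0.0, 0.001]
ft_force: [0.4, 0.0, 0.3]
opening: 94.2
finger_force: 0.0
```

```bash
python3 go.py 595 -159 90 -16
```

```text
clock 12.93 p [ 431.3 -160.2  139.5] ylin [0.912 0.411 0.002] open 94.2 F [0.4 0.  0.3] ff 0.0 q7 0.82
twist [0.01 0.   4.03] then slide [1.85 6.28 1.98]
```

>>> move_arm([
  {"hand": 1, "slide": [0, 0, 0], "twist": [0, 0, 0.81]},
  {"hand": 1, "slide": [0, 0, 0], "twist": [0, 0, 0.81]},
  {"hand": 1, "slide": [0, 0, 0], "twist": [0, 0, 0.81]},
  {"hand": 1, "slide": [0, 0, 0], "twist": [0, 0, 0.8]},
  {"hand": 1, "slide": [0, 0, 0], "twist": [0, 0, 0.8]},
  {"hand": 1, "slide": [0.27, 0.9, 0], "twist": [0, 0, 0]},
  {"hand": 1, "slide": [0.27, 0.9, 0], "twist": [0, 0, 0]},
  {"hand": 1, "slide": [0.27, 0.9, 0], "twist": [0, 0, 0]},
  {"hand": 1, "slide": [0.26, 0.9, 0.3], "twist": [0, 0, 0]},
  {"hand": 1, "slide": [0.26, 0.9, 0.5], "twist": [0, 0, 0]},
  {"hand": 1, "slide": [0.26, 0.9, 0.6], "twist": [0, 0, 0]},
  {"hand": 1, "slide": [0.26, 0.88, 0.6], "twist": [0, 0, 0]},
  {"hand": 1, "slide": [0, 0, 0], "twist": [0, 0, 0]},
])

```text
clock: 14.55
eef_pos: [594.5, -158.1, 86.4]
orientation: [0.798, 0.602, -0.001, -0.001]
ft_force: [-0.7, -0.2, -0.3]
opening: 93.8
finger_force: 0.0
```

```bash
python3 go.py 595 -159 15 -16
python3 - <<'E'
from station import r
from h import *
f=r.grab_frame("scene"); cv2.imwrite("pics/c1.png",cv2.resize(f["img"][150:300,280:480],None,fx=3,fy=3,interpolation=cv2.INTER_CUBIC))
E
```

```text
clock 14.55 p [ 594.5 -158.1   86.4] ylin [ 0.961 -0.275 -0.002] open 93.8 F [-0.7 -0.2 -0.3] ff 0.0 q7 0.21
twist [-0.01 -0.    0.  ] then slide [-0.03  0.03  2.85]
```

View pics/c1.png

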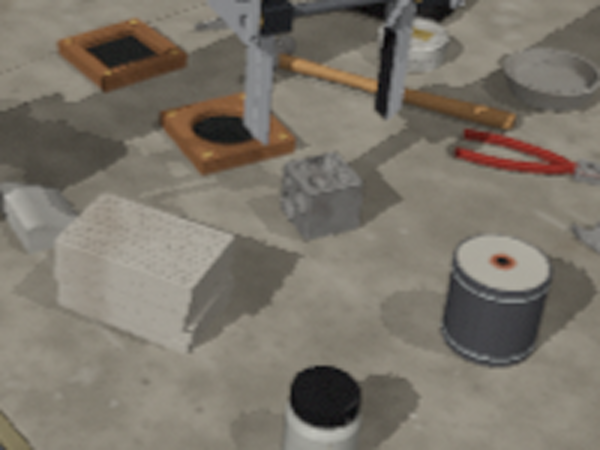

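The board sits flush on the pile, with its edges in one line at crop (57–232, 195–350), and the block lies centred below the open fingers. I descend, grip and lift.

>>> move_arm([
  {"hand": 1, "slide": [0, 0, 0.8], "twist": [0, 0, 0]},
  {"hand": 1, "slide": [0, 0, 1], "twist": [0, 0, 0]},
  {"hand": 1, "slide": [0, 0, 0.75], "twist": [0, 0, 0]},
  {"hand": 1, "slide": [0, 0, 0.3], "twist": [0, 0, 0]},
  {"hand": 0, "slide": [0, 0, 0], "twist": [0, 0, 0]},
  {"hand": 0, "slide": [0, 0, 0], "twist": [0, 0, 0]},
  {"hand": 0, "slide": [0, 0, 0], "twist": [0, 0, 0]},
  {"hand": 0, "slide": [0, 0, 0], "twist": [0, 0, 0]},
  {"hand": 0, "slide": [0, 0, 0], "twist": [0, 0, 0]},
  {"hand": 0, "slide": [0, 0, 0], "twist": [0, 0, 0]},
  {"hand": 0, "slide": [0, 0, 0], "twist": [0, 0, 0]},
  {"hand": 0, "slide": [0, 0, 0], "twist": [0, 0, 0]},
  {"hand": 0, "slide": [0, 0, 0], "twist": [0, 0, 0]},
  {"hand": 0, "slide": [0, 0, 0], "twist": [0, 0, 0]},
  {"hand": 0, "slide": [0, 0, -0.3], "twist": [0, 0, 0]},
  {"hand": 0, "slide": [0, 0, -0.6], "twist": [0, 0, 0]},
  {"hand": 0, "slide": [0, 0, -0.8], "twist": [0, 0, 0]},
  {"hand": 0, "slide": [0, 0, -0.8], "twist": [0, 0, 0]},
])

```text
clock: 16.85
eef_pos: [593.9, -158.9, 80.6]
orientation: [0.799, 0.601, -0.0, -0.0]
ft_force: [0.0, -0.4, -9.1]
opening: 45.0
finger_force: 30.0
```

```bash
python3 go.py 622 140 78 -3.5
```

```text
clock 16.85 p [ 593.9 -158.9   80.6] ylin [ 0.961 -0.276 -0.001] open 45.0 F [ 0.  -0.4 -9.1] ff 30.0 q7 0.22
twist [-0.   -0.   -1.25] then slide [12.    0.39  0.11]
```

>>> move_arm([
  {"hand": 0, "slide": [0, 0, 0], "twist": [0, 0, -0.63]},
  {"hand": 0, "slide": [0, 0, 0], "twist": [0, 0, -0.62]},
  {"hand": 0, "slide": [0.4, 0, 0], "twist": [0, 0, 0]},
  {"hand": 0, "slide": [0.8, 0.04, 0], "twist": [0, 0, 0]},
  {"hand": 0, "slide": [0.9, 0.04, 0], "twist": [0, 0, 0]},
  {"hand": 0, "slide": [1, 0.04, 0], "twist": [0, 0, 0]},
  {"hand": 0, "slide": [1, 0.04, 0], "twist": [0, 0, 0]},
  {"hand": 0, "slide": [1, 0.04, 0], "twist": [0, 0, 0]},
  {"hand": 0, "slide": [1, 0.04, 0], "twist": [0, 0, 0]},
  {"hand": 0, "slide": [1, 0.04, 0], "twist": [0, 0, 0]},
  {"hand": 0, "slide": [1, 0.04, 0], "twist": [0, 0, 0]},
  {"hand": 0, "slide": [1, 0.04, 0], "twist": [0, 0, 0]},
  {"hand": 0, "slide": [1, 0.03, 0], "twist": [0, 0, 0]},
  {"hand": 0, "slide": [0.9, 0, 0], "twist": [0, 0, 0]},
  {"hand": 0, "slide": [0.7, 0, 0], "twist": [0, 0, 0]},
  {"hand": 0, "slide": [0.3, 0, 0.6], "twist": [0, 0, 0]},
  {"hand": 0, "slide": [0, 0, 0.6], "twist": [0, 0, 0]},
  {"hand": 0, "slide": [0, 0, 0], "twist": [0, 0, 0]},
])

```text
clock: 19.1
eef_pos: [620.7, 137.8, 46.9]
orientation: [0.729, 0.684, -0.002, -0.001]
ft_force: [-0.3, -0.3, -8.4]
opening: 44.9
finger_force: 30.0
```

```bash
python3 go.py 622 140 21 -3.5
python3 - <<'E'
from station import r
from h import *
s=r.observe();p=s["eef_pos"]
f=r.grab_frame("scene"); k=7;c0,r0=275,110
im=cv2.resize(f["img"][r0:r0+70,c0:c0+90],None,fx=k,fy=k,interpolation=cv2.INTER_CUBIC)
def quad(x,y,z,h,a,col):
    c,n=np.cos(a),np.sin(a); q=np.array([(proj(f,[x+c*u*h-n*v*h,y+n*u*h+c*v*h,z])-[c0,r0]+.5)*k-.5 for u,v in((1,1),(1,-1),(-1,-1),(-1,1))])
    cv2.polylines(im,[np.int32(q*16)],True,col,1,cv2.LINE_AA,4)
quad(622.1,139.9,14,45,-.062,(0,0,255)); quad(622.1,139.9,14,30.5,-.062,(0,255,0))
quad(p[0],p[1],p[2]-14.6,22.5,-.062,(255,255,0)); quad(p[0],p[1],p[2]+30.4,22.5,-.062,(255,255,0))
cv2.imwrite("pics/c2.png",im)
E
```

```text
clock 19.1 p [620.7 137.8  46.9] ylin [ 0.998 -0.064 -0.005] open 44.9 F [-0.3 -0.3 -8.4] ff 30.0 q7 -0.05
twist [-0.03  0.01 -0.01] then slide [0.09 0.05 1.03]
```

View pics/c2.png

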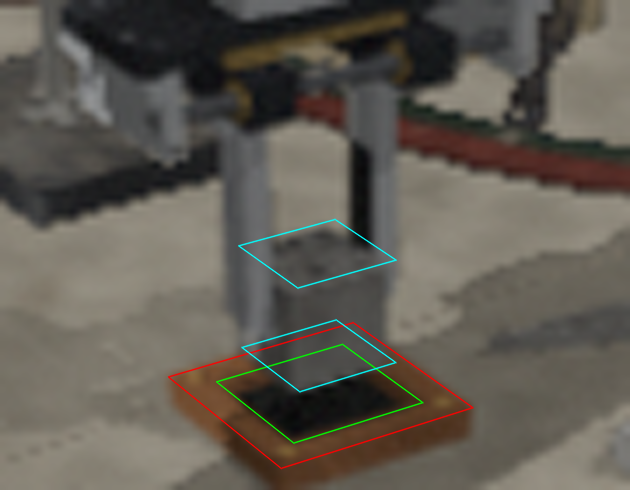

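The block hangs upright above the recess, and its bottom corner at crop (300,380) is about 1 px from the prediction. The holder outline fits. I lower it until it touches.

>>> move_arm([
  {"hand": 0, "slide": [0.02, 0.03, 0.4], "twist": [0, 0, 0]},
  {"hand": 0, "slide": [0, 0, 0.4], "twist": [0, 0, 0]},
  {"hand": 0, "slide": [0, 0, 0.12], "twist": [0, 0, 0]},
  {"hand": 0, "slide": [0, 0, 0.04], "twist": [0, 0, 0]},
])

```text
clock: 19.65
eef_pos: [623.3, 140.3, 24.9]
orientation: [0.729, 0.685, -0.0, -0.0]
ft_force: [-0.4, -0.0, -8.8]
opening: 45.2
finger_force: 30.0
```

>>> move_arm([
  {"hand": 0, "slide": [0, 0, 0.05], "twist": [0, 0, 0]},
  {"hand": 0, "slide": [0, 0, 0.05], "twist": [0, 0, 0]},
])

```text
clock: 19.9
eef_pos: [623.7, 140.4, 23.0]
orientation: [0.729, 0.685, 0.0, 0.0]
ft_force: [-0.2, 0.4, -8.7]
opening: 44.6
finger_force: 30.0
```

>>> move_arm([
  {"hand": 0, "slide": [-0.06, -0.06, 0.04], "twist": [0, 0, 0]},
  {"hand": 0, "slide": [0, 0, 0.05], "twist": [0, 0, 0]},
])

```text
clock: 20.15
eef_pos: [622.8, 139.7, 22.2]
orientation: [0.729, 0.685, 0.001, 0.0]
ft_force: [-1.4, 1.3, 10.2]
opening: 45.1
finger_force: 30.0
```

>>> move_arm([
  {"hand": 0, "slide": [0, 0, 0.05], "twist": [0, 0, 0]},
  {"hand": 0, "slide": [0, 0, 0.04], "twist": [0, 0, 0]},
])

```text
clock: 20.4
eef_pos: [622.9, 139.8, 22.1]
orientation: [0.729, 0.685, 0.001, -0.0]
ft_force: [-6.0, 1.6, 24.1]
opening: 44.9
finger_force: 30.0
```

Contact is at the recess floor height. I release, lift and head to the flask.

>>> move_arm([
  {"hand": 0, "slide": [0, 0, -0.06], "twist": [0, 0, 0]},
  {"hand": 1, "slide": [0, 0, 0], "twist": [0, 0, 0]},
  {"hand": 1, "slide": [0, 0, 0], "twist": [0, 0, 0]},
  {"hand": 1, "slide": [0, 0, 0], "twist": [0, 0, 0]},
  {"hand": 1, "slide": [0, 0, 0], "twist": [0, 0, 0]},
  {"hand": 1, "slide": [0, 0, -0.3], "twist": [0, 0, 0]},
  {"hand": 1, "slide": [0, 0, -0.7], "twist": [0, 0, 0]},
  {"hand": 1, "slide": [0, 0, -1], "twist": [0, 0, 0]},
  {"hand": 1, "slide": [0, 0, -1], "twist": [0, 0, 0]},
  {"hand": 1, "slide": [-0.5, 0, -0.8], "twist": [0, 0, 0]},
  {"hand": 1, "slide": [-1, 0, 0], "twist": [0, 0, 0]},
  {"hand": 1, "slide": [-1, 0, 0], "twist": [0, 0, 0]},
  {"hand": 1, "slide": [-1, 0, 0], "twist": [0, 0, 0]},
  {"hand": 1, "slide": [-1, 0, 0], "twist": [0, 0, 0]},
  {"hand": 1, "slide": [-1, 0, 0], "twist": [0, 0, 0]},
  {"hand": 1, "slide": [-1, 0, 0], "twist": [0, 0, 0]},
  {"hand": 1, "slide": [-1, 0, 0], "twist": [0, 0, 0]},
  {"hand": 1, "slide": [-1, 0, 0], "twist": [0, 0, 0]},
  {"hand": 1, "slide": [-1, 0, 0], "twist": [0, 0, 0]},
  {"hand": 1, "slide": [-1, 0, 0], "twist": [0, 0, 0]},
])

```text
clock: 22.9
eef_pos: [605.2, -125.1, 115.6]
orientation: [0.729, 0.685, -0.0, 0.0]
ft_force: [-0.5, -0.1, 0.2]
opening: 94.0
finger_force: 0.0
```

```bash
python3 go.py 596 -323 90 -3.5
```

```text
clock 22.9 p [ 605.2 -125.1  115.6] ylin [ 0.998 -0.063  0.   ] open 94.0 F [-0.5 -0.1  0.2] ff 0.0 q7 0.32
twist [ 0.    0.   -0.01] then slide [-7.92  0.12  1.02]
```

>>> move_arm([
  {"hand": 1, "slide": [-0.99, 0, 0], "twist": [0, 0, 0]},
  {"hand": 1, "slide": [-0.99, 0.02, 0], "twist": [0, 0, 0]},
  {"hand": 1, "slide": [-0.99, 0.02, 0], "twist": [0, 0, 0]},
  {"hand": 1, "slide": [-0.99, 0.02, 0], "twist": [0, 0, 0]},
  {"hand": 1, "slide": [-0.99, 0.02, 0], "twist": [0, 0, 0]},
  {"hand": 1, "slide": [-0.99, 0.02, 0], "twist": [0, 0, 0]},
  {"hand": 1, "slide": [-0.99, 0.02, 0], "twist": [0, 0, 0]},
  {"hand": 1, "slide": [-0.99, 0, 0.3], "twist": [0, 0, 0]},
  {"hand": 1, "slide": [0, 0, 0.4], "twist": [0, 0, 0]},
  {"hand": 1, "slide": [0, 0, 0], "twist": [0, 0, 0]},
  {"hand": 1, "slide": [0, 0, 0], "twist": [0, 0, 0]},
])

```text
clock: 24.28
eef_pos: [596.8, -319.2, 97.3]
orientation: [0.728, 0.686, 0.0, -0.0]
ft_force: [0.1, 0.8, -0.5]
opening: 94.1
finger_force: 0.0
```

```bash
python3 go.py 596 -323 20 -3.5
```

```text
clock 24.27 p [ 596.8 -319.2   97.3] ylin [ 0.998 -0.06  -0.   ] open 94.1 F [ 0.1  0.8 -0.5] ff 0.0 q7 0.59
twist [-0.   -0.01  0.01] then slide [-0.16 -0.02  3.09]
```

>>> move_arm([
  {"hand": 1, "slide": [-0.19, 0, 0.5], "twist": [0, 0, 0]},
  {"hand": 1, "slide": [0, 0, 1], "twist": [0, 0, 0]},
  {"hand": 1, "slide": [0, 0, 1], "twist": [0, 0, 0]},
  {"hand": 1, "slide": [0, 0, 0.6], "twist": [0, 0, 0]},
  {"hand": 0, "slide": [0, 0, 0], "twist": [0, 0, 0]},
  {"hand": 0, "slide": [0, 0, 0], "twist": [0, 0, 0]},
  {"hand": 0, "slide": [0, 0, 0], "twist": [0, 0, 0]},
  {"hand": 0, "slide": [0, 0, 0], "twist": [0, 0, 0]},
  {"hand": 0, "slide": [0, 0, 0], "twist": [0, 0, 0]},
  {"hand": 0, "slide": [0, 0, 0], "twist": [0, 0, 0]},
  {"hand": 0, "slide": [0, 0, 0], "twist": [0, 0, 0]},
  {"hand": 0, "slide": [0, 0, 0], "twist": [0, 0, 0]},
])

```text
clock: 25.78
eef_pos: [597.7, -326.1, 20.9]
orientation: [0.729, 0.685, 0.001, 0.002]
ft_force: [3.1, -0.5, 5.4]
opening: 61.8
finger_force: 30.0
```

>>> move_arm([
  {"hand": 0, "slide": [0, 0, -0.3], "twist": [0, 0, 0]},
  {"hand": 0, "slide": [0, 0, -0.7], "twist": [0, 0, 0]},
  {"hand": 0, "slide": [0, 0, -1], "twist": [0, 0, 0]},
  {"hand": 0, "slide": [0, 0, -1], "twist": [0, 0, 0]},
  {"hand": 0, "slide": [0, 0, -1], "twist": [0, 0, 0]},
  {"hand": 0, "slide": [0, 0, -0.5], "twist": [0, 0, 0]},
])

```text
clock: 26.52
eef_pos: [596.0, -325.9, 134.0]
orientation: [0.729, 0.685, 0.0, 0.0]
ft_force: [0.0, -0.0, -4.4]
opening: 61.5
finger_force: 30.0
```

```bash
python3 go.py 428 305 133 -3.5
```

```text
clock 26.52 p [ 596.  -325.9  134. ] ylin [ 0.998 -0.062  0.001] open 61.5 F [ 0.  -0.  -4.4] ff 30.0 q7 0.58
twist [ 0.    0.   -0.01] then slide [24.78 -8.25  0.04]
```

>>> move_arm([
  {"hand": 0, "slide": [0.5, -0.17, 0], "twist": [0, 0, 0]},
  {"hand": 0, "slide": [0.8, -0.27, 0], "twist": [0, 0, 0]},
  {"hand": 0, "slide": [1, -0.33, 0], "twist": [0, 0, 0]},
  {"hand": 0, "slide": [1, -0.33, 0], "twist": [0, 0, 0]},
  {"hand": 0, "slide": [1, -0.33, 0], "twist": [0, 0, 0]},
  {"hand": 0, "slide": [1, -0.33, 0], "twist": [0, 0, 0]},
  {"hand": 0, "slide": [1, -0.33, 0], "twist": [0, 0, 0]},
  {"hand": 0, "slide": [1, -0.33, 0], "twist": [0, 0, 0]},
  {"hand": 0, "slide": [1, -0.33, 0], "twist": [0, 0, 0]},
  {"hand": 0, "slide": [1, -0.33, 0], "twist": [0, 0, 0]},
  {"hand": 0, "slide": [1, -0.33, 0], "twist": [0, 0, 0]},
  {"hand": 0, "slide": [1, -0.33, 0], "twist": [0, 0, 0]},
  {"hand": 0, "slide": [1, -0.33, 0], "twist": [0, 0, 0]},
  {"hand": 0, "slide": [1, -0.33, 0], "twist": [0, 0, 0]},
  {"hand": 0, "slide": [1, -0.33, 0], "twist": [0, 0, 0]},
  {"hand": 0, "slide": [1, -0.33, 0], "twist": [0, 0, 0]},
  {"hand": 0, "slide": [1, -0.33, 0], "twist": [0, 0, 0]},
  {"hand": 0, "slide": [1, -0.33, 0], "twist": [0, 0, 0]},
  {"hand": 0, "slide": [1, -0.33, 0], "twist": [0, 0, 0]},
  {"hand": 0, "slide": [1, -0.33, 0], "twist": [0, 0, 0]},
])

```text
clock: 29.02
eef_pos: [464.5, 166.9, 131.4]
orientation: [0.728, 0.685, -0.001, -0.001]
ft_force: [-0.7, -0.1, -3.4]
opening: 62.0
finger_force: 30.0
```

```bash
python3 go.py 428 305 80 -3.5
```

```text
clock 29.02 p [464.5 166.9 131.4] ylin [ 0.998 -0.061 -0.003] open 62.0 F [-0.7 -0.1 -3.4] ff 30.0 q7 -0.18
twist [-0.02  0.    0.  ] then slide [ 5.42 -1.79  2.06]
```

>>> move_arm([
  {"hand": 0, "slide": [1, -0.33, 0], "twist": [0, 0, 0]},
  {"hand": 0, "slide": [1, -0.33, 0], "twist": [0, 0, 0]},
  {"hand": 0, "slide": [1, -0.33, 0], "twist": [0, 0, 0]},
  {"hand": 0, "slide": [0.9, -0.33, 0], "twist": [0, 0, 0]},
  {"hand": 0, "slide": [0.8, -0.2, 0], "twist": [0, 0, 0]},
  {"hand": 0, "slide": [0.5, -0.15, 0.3], "twist": [0, 0, 0]},
  {"hand": 0, "slide": [0.15, 0, 0.8], "twist": [0, 0, 0]},
  {"hand": 0, "slide": [0, 0, 0.8], "twist": [0, 0, 0]},
  {"hand": 0, "slide": [0, 0, 0.5], "twist": [0, 0, 0]},
  {"hand": 0, "slide": [0, 0, 0.2], "twist": [0, 0, 0]},
  {"hand": 0, "slide": [0, 0, 0], "twist": [0, 0, 0]},
  {"hand": 0, "slide": [0, 0, 0], "twist": [0, 0, 0]},
])

```text
clock: 30.52
eef_pos: [433.8, 302.1, 67.8]
orientation: [0.729, 0.685, 0.001, 0.0]
ft_force: [-0.2, -0.6, -4.5]
opening: 61.6
finger_force: 30.0
```

```bash
python3 go.py 428 305 26 -3.5
cat > look.py <<'E'
import sys
from station import r
from h import *
# look.py out c0 r0 hx hy hhalf hyaw recR objR objlow(z of underside below TCP) objH
o=sys.argv[1]; c0,r0,hx,hy,hh,ha,rr,orad,low,H=map(float,sys.argv[2:12]); c0,r0=int(c0),int(r0)
p=r.observe()["eef_pos"]; f=r.grab_frame("scene"); k=6
im=cv2.resize(f["img"][r0:r0+80,c0:c0+100],None,fx=k,fy=k,interpolation=cv2.INTER_CUBIC)
def poly(P,col): cv2.polylines(im,[np.int32(np.array([(proj(f,q)-[c0,r0]+.5)*k-.5 for q in P])*16)],True,col,1,cv2.LINE_AA,4)
t=np.linspace(0,2*np.pi,48,endpoint=False); circ=lambda x,y,z,R_:[[x+R_*np.cos(a),y+R_*np.sin(a),z] for a in t]
sq=lambda x,y,z,h,a:[[x+np.cos(a)*u*h-np.sin(a)*v*h,y+np.sin(a)*u*h+np.cos(a)*v*h,z] for u,v in((1,1),(1,-1),(-1,-1),(-1,1))]
poly(sq(hx,hy,14,hh,ha),(0,0,255)); poly(circ(hx,hy,14,rr),(0,255,0))
poly(circ(p[0],p[1],p[2]-low,orad),(255,255,0)); poly(circ(p[0],p[1],p[2]-low+H,orad),(255,255,0))
cv2.imwrite(o,im)
E
python3 look.py pics/d1.png 190 105 427.8 306.2 52 1.297 39 31 21 64
```

```text
clock 30.52 p [433.8 302.1  67.8] ylin [ 0.998 -0.062  0.001] open 61.6 F [-0.2 -0.6 -4.5] ff 30.0 q7 -0.38
twist [ 0.   -0.   -0.01] then slide [ 0.1  -0.24  1.67]
```

View pics/d1.png

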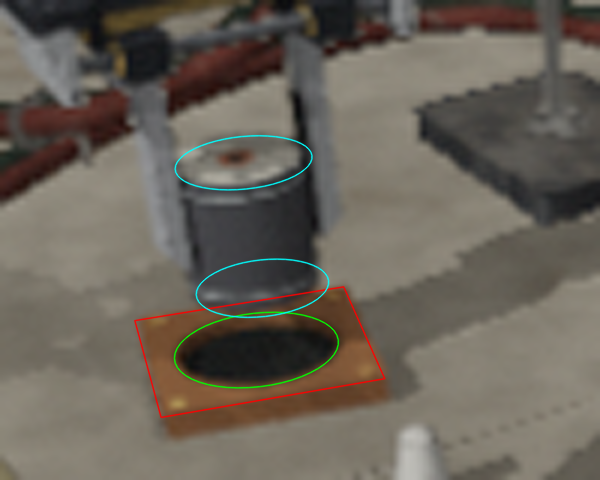

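The flask hangs upright. It sits about 1.2 px up and left of its prediction, which is the same camera bias as with the board and block. It needs about 6.5 mm in −x, and then I lower it.

>>> move_arm([
  {"hand": 0, "slide": [0, -0.26, 0.4], "twist": [0, 0, 0]},
  {"hand": 0, "slide": [0, 0, 0.5], "twist": [0, 0, 0]},
  {"hand": 0, "slide": [0, 0, 0.2], "twist": [0, 0, 0]},
  {"hand": 0, "slide": [0, 0, 0], "twist": [0, 0, 0]},
  {"hand": 0, "slide": [0, 0, 0], "twist": [0, 0, 0]},
])

```text
clock: 31.2
eef_pos: [427.2, 302.3, 39.8]
orientation: [0.729, 0.685, 0.0, 0.0]
ft_force: [0.4, -0.4, -3.7]
opening: 61.8
finger_force: 30.0
```

>>> move_arm([
  {"hand": 0, "slide": [0, 0, 0.2], "twist": [0, 0, 0]},
  {"hand": 0, "slide": [0, 0, 0.15], "twist": [0, 0, 0]},
  {"hand": 0, "slide": [0, 0, 0.08], "twist": [0, 0, 0]},
  {"hand": 0, "slide": [0, 0, 0.04], "twist": [0, 0, 0]},
])

```text
clock: 31.7
eef_pos: [426.8, 302.3, 27.8]
orientation: [0.729, 0.685, -0.0, -0.0]
ft_force: [0.1, 0.2, -3.9]
opening: 61.8
finger_force: 30.0
```

>>> move_arm([
  {"hand": 0, "slide": [0, 0, 0.05], "twist": [0, 0, 0]},
  {"hand": 0, "slide": [0, 0, 0.04], "twist": [0, 0, 0]},
])

```text
clock: 31.95
eef_pos: [426.9, 302.4, 25.8]
orientation: [0.729, 0.685, 0.0, -0.0]
ft_force: [-1.6, -1.0, 6.2]
opening: 61.7
finger_force: 30.0
```

>>> move_arm([
  {"hand": 1, "slide": [0, 0, 0], "twist": [0, 0, 0]},
  {"hand": 1, "slide": [0, 0, 0], "twist": [0, 0, 0]},
  {"hand": 1, "slide": [0, 0, 0], "twist": [0, 0, 0]},
  {"hand": 1, "slide": [0, 0, 0], "twist": [0, 0, 0]},
  {"hand": 1, "slide": [0, 0, -0.3], "twist": [0, 0, 0]},
  {"hand": 1, "slide": [0, 0, -0.7], "twist": [0, 0, 0]},
  {"hand": 1, "slide": [0, 0, -1], "twist": [0, 0, 0]},
  {"hand": 1, "slide": [0, 0, -1], "twist": [0, 0, 0]},
  {"hand": 1, "slide": [0, 0, -1], "twist": [0, 0, 0]},
  {"hand": 1, "slide": [-0.5, 0, -0.5], "twist": [0, 0, 0]},
  {"hand": 1, "slide": [-1, 0.1, 0], "twist": [0, 0, 0]},
  {"hand": 1, "slide": [-1, 0.1, 0], "twist": [0, 0, 0]},
  {"hand": 1, "slide": [-1, 0.1, 0], "twist": [0, 0, 0]},
  {"hand": 1, "slide": [-1, 0.1, 0], "twist": [0, 0, 0]},
  {"hand": 1, "slide": [-1, 0.1, 0], "twist": [0, 0, 0]},
  {"hand": 1, "slide": [-1, 0.1, 0], "twist": [0, 0, 0]},
  {"hand": 1, "slide": [-1, 0.1, 0], "twist": [0, 0, 0]},
  {"hand": 1, "slide": [-1, 0.1, 0], "twist": [0, 0, 0]},
  {"hand": 1, "slide": [-1, 0.1, 0], "twist": [0, 0, 0]},
  {"hand": 1, "slide": [-1, 0.1, 0], "twist": [0, 0, 0]},
])

```text
clock: 34.45
eef_pos: [434.7, 37.1, 138.1]
orientation: [0.729, 0.685, -0.0, -0.0]
ft_force: [0.4, -0.5, -0.4]
opening: 93.6
finger_force: 0.0
```

```bash
python3 go.py 433.5 -335.5 100 -3.5
```

```text
clock 34.45 p [434.7  37.1 138.1] ylin [ 0.998 -0.063 -0.001] open 93.6 F [ 0.4 -0.5 -0.4] ff 0.0 q7 0.07
twist [-0.    0.   -0.01] then slide [-14.88   0.86   1.52]
```

>>> move_arm([
  {"hand": 1, "slide": [-1, 0.06, 0], "twist": [0, 0, 0]},
  {"hand": 1, "slide": [-1, 0.06, 0], "twist": [0, 0, 0]},
  {"hand": 1, "slide": [-1, 0.06, 0], "twist": [0, 0, 0]},
  {"hand": 1, "slide": [-1, 0.06, 0], "twist": [0, 0, 0]},
  {"hand": 1, "slide": [-1, 0.06, 0], "twist": [0, 0, 0]},
  {"hand": 1, "slide": [-1, 0.06, 0], "twist": [0, 0, 0]},
  {"hand": 1, "slide": [-1, 0.06, 0], "twist": [0, 0, 0]},
  {"hand": 1, "slide": [-1, 0.06, 0], "twist": [0, 0, 0]},
  {"hand": 1, "slide": [-1, 0.06, 0], "twist": [0, 0, 0]},
  {"hand": 1, "slide": [-1, 0.06, 0], "twist": [0, 0, 0]},
  {"hand": 1, "slide": [-1, 0.06, 0], "twist": [0, 0, 0]},
  {"hand": 1, "slide": [-1, 0.06, 0], "twist": [0, 0, 0]},
  {"hand": 1, "slide": [-1, 0.06, 0], "twist": [0, 0, 0]},
  {"hand": 1, "slide": [-1, 0.06, 0], "twist": [0, 0, 0]},
  {"hand": 1, "slide": [-0.7, 0.02, 0.3], "twist": [0, 0, 0]},
  {"hand": 1, "slide": [-0.18, 0, 0.8], "twist": [0, 0, 0]},
  {"hand": 1, "slide": [0, 0, 0.4], "twist": [0, 0, 0]},
  {"hand": 1, "slide": [0, 0, 0], "twist": [0, 0, 0]},
])

```text
clock: 36.7
eef_pos: [433.2, -332.8, 99.7]
orientation: [0.729, 0.685, -0.0, -0.001]
ft_force: [-0.4, 0.5, 0.7]
opening: 93.8
finger_force: 0.0
```

```bash
python3 go.py 433.5 -335.5 16 -3.5
```

```text
clock 36.7 p [ 433.2 -332.8   99.7] ylin [ 0.998 -0.061 -0.002] open 93.8 F [-0.4  0.5  0.7] ff 0.0 q7 0.78
twist [-0.01 -0.01 -0.  ] then slide [-0.11  0.02  3.35]
```

>>> move_arm([
  {"hand": 1, "slide": [-0.1, 0, 0.5], "twist": [0, 0, 0]},
  {"hand": 1, "slide": [0, 0, 1], "twist": [0, 0, 0]},
  {"hand": 1, "slide": [0, 0, 1], "twist": [0, 0, 0]},
  {"hand": 1, "slide": [0, 0, 0.6], "twist": [0, 0, 0]},
  {"hand": 1, "slide": [0, 0, 0.22], "twist": [0, 0, 0]},
  {"hand": 0, "slide": [0, 0, 0], "twist": [0, 0, 0]},
  {"hand": 0, "slide": [0, 0, 0], "twist": [0, 0, 0]},
  {"hand": 0, "slide": [0, 0, 0], "twist": [0, 0, 0]},
  {"hand": 0, "slide": [0, 0, 0], "twist": [0, 0, 0]},
  {"hand": 0, "slide": [0, 0, 0], "twist": [0, 0, 0]},
  {"hand": 0, "slide": [0, 0, 0], "twist": [0, 0, 0]},
  {"hand": 0, "slide": [0, 0, 0], "twist": [0, 0, 0]},
  {"hand": 0, "slide": [0, 0, 0], "twist": [0, 0, 0]},
  {"hand": 0, "slide": [0, 0, 0], "twist": [0, 0, 0]},
  {"hand": 0, "slide": [0, 0, 0], "twist": [0, 0, 0]},
])

```text
clock: 38.58
eef_pos: [434.2, -336.5, 17.9]
orientation: [0.729, 0.685, 0.0, 0.0]
ft_force: [1.3, 0.2, 2.7]
opening: 42.8
finger_force: 30.0
```

>>> move_arm([
  {"hand": 0, "slide": [0, 0, -0.3], "twist": [0, 0, 0]},
  {"hand": 0, "slide": [0, 0, -0.7], "twist": [0, 0, 0]},
  {"hand": 0, "slide": [0, 0, -1], "twist": [0, 0, 0]},
  {"hand": 0, "slide": [0, 0, -1], "twist": [0, 0, 0]},
  {"hand": 0, "slide": [0, 0, -1], "twist": [0, 0, 0]},
  {"hand": 0, "slide": [0, 0, -0.5], "twist": [0, 0, 0]},
])

```text
clock: 39.33
eef_pos: [434.2, -336.8, 132.3]
orientation: [0.729, 0.685, 0.0, 0.001]
ft_force: [0.8, -0.2, -1.5]
opening: 42.5
finger_force: 30.0
```

```bash
python3 go.py 611 -30 120 -3.5
```

```text
clock 39.33 p [ 434.2 -336.8  132.3] ylin [ 0.998 -0.062  0.002] open 42.5 F [ 0.8 -0.2 -1.5] ff 30.0 q7 0.77
twist [ 0.01  0.01 -0.01] then slide [12.68  6.31  0.49]
```

>>> move_arm([
  {"hand": 0, "slide": [0.5, 0.25, 0], "twist": [0, 0, 0]},
  {"hand": 0, "slide": [0.9, 0.45, 0], "twist": [0, 0, 0]},
  {"hand": 0, "slide": [1, 0.5, 0], "twist": [0, 0, 0]},
  {"hand": 0, "slide": [1, 0.5, 0], "twist": [0, 0, 0]},
  {"hand": 0, "slide": [1, 0.5, 0], "twist": [0, 0, 0]},
  {"hand": 0, "slide": [1, 0.5, 0], "twist": [0, 0, 0]},
  {"hand": 0, "slide": [1, 0.5, 0], "twist": [0, 0, 0]},
  {"hand": 0, "slide": [1, 0.5, 0], "twist": [0, 0, 0]},
  {"hand": 0, "slide": [1, 0.5, 0], "twist": [0, 0, 0]},
  {"hand": 0, "slide": [1, 0.5, 0], "twist": [0, 0, 0]},
  {"hand": 0, "slide": [1, 0.5, 0], "twist": [0, 0, 0]},
  {"hand": 0, "slide": [1, 0.5, 0], "twist": [0, 0, 0]},
  {"hand": 0, "slide": [0.8, 0.4, 0.3], "twist": [0, 0, 0]},
  {"hand": 0, "slide": [0.48, 0.2, 0.6], "twist": [0, 0, 0]},
  {"hand": 0, "slide": [0, 0, 0.8], "twist": [0, 0, 0]},
  {"hand": 0, "slide": [0, 0, 0.6], "twist": [0, 0, 0]},
  {"hand": 0, "slide": [0, 0, 0.4], "twist": [0, 0, 0]},
  {"hand": 0, "slide": [0, 0, 0], "twist": [0, 0, 0]},
  {"hand": 0, "slide": [0, 0, 0], "twist": [0, 0, 0]},
])

```text
clock: 41.7
eef_pos: [611.1, -30.0, 63.2]
orientation: [0.729, 0.685, 0.0, 0.0]
ft_force: [-0.0, -0.0, -1.1]
opening: 42.5
finger_force: 30.0
```

```bash
python3 go.py 611 -30 24 -3.5; python3 look.py pics/e1.png 305 145 611.2 -26.6 43 -.23 30 22 18 54
```

```text
clock 41.7 p [611.1 -30.   63.2] ylin [ 0.998 -0.062  0.001] open 42.5 F [-0.  -0.  -1.1] ff 30.0 q7 0.21
twist [ 0.01  0.   -0.01] then slide [ 0.   -0.    1.57]
```

View pics/e1.png

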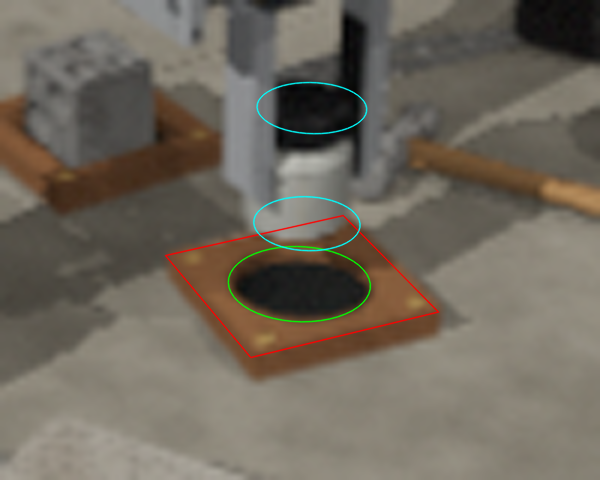

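The block stands square in its holder at crop (90,110). The jar hangs upright over its recess, slightly too far in +y, so I shift −2.5 mm and lower it.

>>> move_arm([
  {"hand": 0, "slide": [-0.1, 0, 0.3], "twist": [0, 0, 0]},
  {"hand": 0, "slide": [0, 0, 0.5], "twist": [0, 0, 0]},
  {"hand": 0, "slide": [0, 0, 0.4], "twist": [0, 0, 0]},
  {"hand": 0, "slide": [0, 0, 0.16], "twist": [0, 0, 0]},
  {"hand": 0, "slide": [0, 0, 0.04], "twist": [0, 0, 0]},
  {"hand": 0, "slide": [0, 0, 0.04], "twist": [0, 0, 0]},
])

```text
clock: 42.5
eef_pos: [610.8, -32.2, 26.8]
orientation: [0.729, 0.685, 0.0, 0.0]
ft_force: [-0.2, -0.6, -1.4]
opening: 42.5
finger_force: 30.0
```

>>> move_arm([
  {"hand": 0, "slide": [0, 0, 0.05], "twist": [0, 0, 0]},
  {"hand": 0, "slide": [0, 0, 0.05], "twist": [0, 0, 0]},
])

```text
clock: 42.75
eef_pos: [610.7, -32.2, 24.4]
orientation: [0.729, 0.685, 0.0, 0.0]
ft_force: [-0.1, 0.5, -1.3]
opening: 42.5
finger_force: 30.0
```

>>> move_arm([
  {"hand": 0, "slide": [0, 0, 0.04], "twist": [0, 0, 0]},
  {"hand": 0, "slide": [0, 0, 0.04], "twist": [0, 0, 0]},
])

```text
clock: 43.0
eef_pos: [610.6, -32.2, 22.8]
orientation: [0.729, 0.685, 0.0, -0.0]
ft_force: [-2.5, -0.3, 9.4]
opening: 42.9
finger_force: 30.0
```

>>> move_arm([
  {"hand": 1, "slide": [0, 0, 0], "twist": [0, 0, 0]},
  {"hand": 1, "slide": [0, 0, 0], "twist": [0, 0, 0]},
  {"hand": 1, "slide": [0, 0, 0], "twist": [0, 0, 0]},
  {"hand": 1, "slide": [0, 0, 0], "twist": [0, 0, 0]},
  {"hand": 1, "slide": [0, 0, 0], "twist": [0, 0, 0]},
  {"hand": 1, "slide": [0, 0, -0.3], "twist": [0, 0, 0]},
  {"hand": 1, "slide": [0, 0, -0.7], "twist": [0, 0, 0]},
  {"hand": 1, "slide": [0, 0, -1], "twist": [0, 0, 0]},
  {"hand": 1, "slide": [0, 0, -1], "twist": [0, 0, 0]},
  {"hand": 1, "slide": [0, 0, -1], "twist": [0, 0, 0]},
  {"hand": 1, "slide": [-1, 0, -1], "twist": [0, 0, 0]},
  {"hand": 1, "slide": [-1, 0, -1], "twist": [0, 0, 0]},
  {"hand": 1, "slide": [-1, 0, 0], "twist": [0, 0, 0]},
  {"hand": 1, "slide": [-1, 0, 0], "twist": [0, 0, 0]},
  {"hand": 1, "slide": [-1, 0, 0], "twist": [0, 0, 0]},
  {"hand": 1, "slide": [-1, 0, 0], "twist": [0, 0, 0]},
  {"hand": 1, "slide": [-1, 0, 0], "twist": [0, 0, 0]},
  {"hand": 1, "slide": [-1, 0, 0], "twist": [0, 0, 0]},
  {"hand": 1, "slide": [-1, 0, 0], "twist": [0, 0, 0]},
  {"hand": 1, "slide": [-1, 0, 0], "twist": [0, 0, 0]},
])

```text
clock: 45.5
eef_pos: [595.1, -282.6, 173.8]
orientation: [0.729, 0.685, 0.0, 0.001]
ft_force: [0.9, 0.1, -0.3]
opening: 94.1
finger_force: 0.0
```

Run:
```python
from station import r
from h import *
g=r.grab_frame("top"); f=r.grab_frame("scene")
a=cv2.resize(g["img"][130:265,195:430],(780,448)[0:2] if 0 else (500,287),interpolation=cv2.INTER_CUBIC)
b=cv2.resize(f["img"][125:285,200:440],(465,310),interpolation=cv2.INTER_CUBIC); b=cv2.copyMakeBorder(b,0,0,0,35,cv2.BORDER_CONSTANT)
cv2.imwrite("pics/z1.png",np.vstack([a,b])); print(r.observe()["clock"])
```

```text
45.6
```

View pics/z1.png

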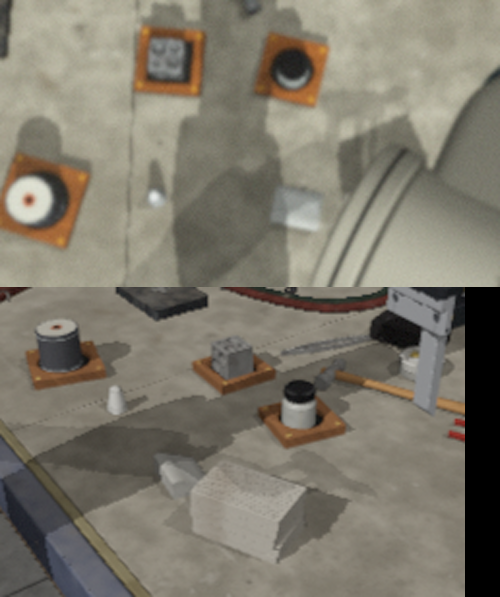

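All three holders are filled upright (flask, block and jar), the board is flush on the pile, and the wedge and cone are where they were. Handing in.

```bash
python3 -c "
from station import r
print(r.close_job())"
```

```text
the job is handed in; nothing more can be done
None
```

The job is handed in at about 46 s of the 112 s: the flask, jar and block stand in their holders and the board lies on the pile, as the last pictures show; the call returned no verdict.

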